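Clamp a battery pack with a tapered friction peg

ROBOT

A 6-joint arm with a two-finger parallel gripper is mounted at the origin on a cart in front of the work surface, level with it; the furniture and walls round the work are solid. World frame = base frame: x ahead of the robot, y to its left, z up, the work surface at z = 0. Lengths are in m, angles in degrees, forces in N, time in s.
With the tool pointing down it reaches from about 0.35 to 0.875 m from the base axis. Payload 4.2 kg.
Tool frame: the origin (TCP) lies on the centre line of the jaws, within the pads' length; the fingertips stand tip_reach ahead of it and the grasp point (between the pads) is the TCP (tip_reach is the distance from the TCP to the fingertips, in m); z points along the fingers, y is the line along which they close (so a half turn about z gives the same grasp; the last joint's range is limited). The gripper opens to 87 mm and grips with 3 to 60 N. Pads are 19 mm wide; open, the fingers measure 117 mm over their backs; the gripper's body (75 mm by 190 mm) begins 51 mm behind the grasp point.
Start: joints at [89.817, 22.042, 0.453, 0, -68.411, -14.817], TCP at [0.162, 0.604, 0.242] pointing down, gripper open.
Joint ranges: [-179.83, 179.83], [-69.29, 118.12], [-61.27, 80.66], [-181.25, 117.63], [-171.15, -9.14], [-177.46, 177.46]. Speed limits (degrees/s): [159.86, 159.86, 180, 180, 180, 180].

INTERFACE

Orientations are given as a 3x3 rotation matrix whose columns are the frame's x, y, z axes.
In Python, from station import sense, capture, finish_job, tip_reach gives the robot as it stands.
- The arm moves only by the tool arm_command, never from a script. Its argument "deltas" is a list of rows, each a list of 7 numbers: the turn, a rotation vector about the tool's x, y, z in rad, then the shift along the tool's x, y, z in cm, then the closure, from -1 (fully open) to 1 (shut), so that 0 is half open. In form: [[rx, ry, rz, dx, dy, dz, hand], ...]. A call has 1 to 8 rows; each row is the pose to reach, as a shift and turn from the pose commanded when the call began, along the tool's axes at that moment; what a row does not reach only later rows make up. A row lasts 1/12 s, in which the tool goes at most 41.7 mm and 7.16 degrees, less where a joint would pass 70% of its speed; a pose out of reach is approached as far as the arm can. A call with a gripper value outside its range is refused whole. The fingers move at their own pace and stop on an object; the grip force is fixed at half the most. Time passes only in rows, so rows that repeat a pose let the fingers close. It gives the time, the measured TCP pose, the force, the opening and the grip force at its end, in the units of the state.
- sense(): the state, without advancing time (a new reading comes with each control period).
- capture(name): name is "scene" or "top" or "wrist"; returns a dict with "pixels" (420x560x3 uint8, blue, green, red), "fovy" (degrees; the focal length in pixels is half the picture's height over the tangent of half this angle, whatever the lens; pixels are square), "cx", "cy" (the principal point, pixels), "rvec" (rotation vector, rad) and "tvec" (3), from world to camera coordinates, as OpenCV has them. Camera axes: x right, y down, z forward; pixel columns grow to the right and rows downward; lengths in m; the calibration is good to about 2 mm. A picture is of the moment at which its call begins. There is no depth.
- finish_job(): hands the job in; it is judged then, once.
The state is a dict: "time_s": time; "joints": joint angles; "joint_velocities": joint speeds; "effort": joint torques, N m; "tcp_pos": TCP position; "ee_rot": TCP orientation; "wrist_force": force on the tool from outside, world axes, zero at the start; "moment": the same for the moment, N m; "gripper_width": opening from 0.0 (shut) to 1.0 (fully open); "gripper_force": force on a finger pad.
Only numpy, scipy, OpenCV 4.12 (cv2) and the standard library are available. Lean on these libraries where they do the work, as an engineer would, in place of code of your own. Each camera call takes 0.05 s, during which the arm holds its last target. There are 200 camera calls.

TASK

Lay the battery pack flat in the nest of the blue clamp and let go of it, then close the jaw on it by turning the black friction peg clockwise until its pointer stands in the green sector, pressing the peg down into its tapered hole all the while you turn (firmly, but never with more than 20 N) so that it wedges and stays in the green when you let go. Leave the other things on the bench alone.

Things in the scene. Friction and masses are not known exactly. Their poses are not given: they have to be found in the camera images.
- pack_center (a point): the loose battery pack: a black block with a light label, 45 mm (own x) x 69 mm (own y) x 17 mm tall, 0.12 kg, lying flat; the point is its centre, 8.5 mm above its underside. Grasp it across the 45 mm width.
- clamp: fixed battery clamp, blue and aluminium: base plate 90 mm (own x) x 200 mm (own y from -63 to +137 mm) x 8 mm; origin on the worktop under the nest's centre, z up. Along own y: blue end stop with two cheeks, the bed, the sprung jaw, then the square blue peg housing (56 mm, dial top 48 mm up) with the peg's vertical axis at x=0, y=+105 mm.
- nest (a point): centre of the nest, on the bed's top face, 18 mm above the worktop; axes as the clamp's. The pack lies here, its length along y, its centre 8.5 mm higher. Stop face at y=-39.5 mm, open jaw's pad at y=+39.5 (34 mm high); cheeks 13 mm long at the stop, x=+-25.5 mm, 30 mm high. The bed is 40 mm wide, so fingers pass down beside it to the 8 mm plate.
- peg_grip (a point): centre of the peg's flat black upright paddle (thumb grip) on the peg's vertical axis: 34 mm long (its x, white pointer end at +x), 12 mm thick (its y: grasp across this), 30 mm tall; 81 mm above the worktop while the peg is backed out. It turns and sinks (up to 15 mm) with the peg.
- peg (a joint): turn of the friction peg, rad: 0 as found, growing CLOCKWISE from above, stop at 1.8; pointer at 0 is 0.6 rad anticlockwise of the clamp's +y. Green sector 1.05 to 1.35 (middle 1.2), red beyond. It moves the jaw 11.7 mm/rad toward the stop; the pack is gripped from 0.86 rad, then the pad's spring (2.5 N/mm) pushes back, 0.13 Nm on the peg at 1.2, and turns an unseated peg back.
- peg_press (a joint): depth of the peg in its tapered hole, m; 0 backed out as found (turns freely, does not hold). About 1 N moves it down until it bites, 1 to 12 mm down: wear unknown, so depth does not tell how firm it sits. Then about 4 N per mm; it sinks a little deeper as it turns. Turned under a steady 10 to 15 N (0.3 to 0.5 Nm) it wedges and holds; under 8 N it springs back.
- seat (a joint): give of the hidden stiff seat under the peg's hole, m, growing downward, 0.025 mm per N of press (about 0.2 mm with no press): over 0.75 mm the bush is split. Readings are noisy; a wrist force reading is the better gauge.
- pad: rubber-faced steel pad on the sprung jaw, 36 mm wide, 15 mm tall (19.5 to 34 mm above the worktop), that presses on the pack's end; origin at the clamp's origin when open, axes as the clamp's, moving to -y.
- heat_sink: bare grey aluminium heat sink, 40x40x22 mm; bystander, origin at its underside; leave it alone.
- fan: black square fan, 40x40x20 mm; bystander, origin at its underside; leave it alone.
- flux_bottle: small cream bottle with a red nozzle, 30 mm across, 88 mm tall; bystander, origin at its underside; leave it alone.
- usb_stick: green USB stick, 18x51x8 mm; bystander, origin at its underside; leave it alone.
- mouse: black computer mouse, 106x58x34 mm; bystander, origin at its underside; leave it alone.
Mind the look-alikes: they are no part of the job. What is meant by the part that bears pack_center is not white, and is the smaller of those in its own colour.

How it is judged (in metres and radians):
On the way, in this order (a step that is already met when the one before it is completed fails the run):
1. the pack lies flat in the nest, let go of, the jaw still open (x of pack_center in the frame of nest between -0.005 and 0.005 m and y of pack_center in the frame of nest between -0.009 and 0.007 m and z of pack_center in the frame of nest between 0.005 and 0.012 m and angle between the y axis of pack_center and the y axis of nest, either way round below 0.15 rad and angle between pack_center's own z axis and vertical below 0.1 rad and value of joint peg below 0.5 rad and contact force between the fingers and pack below 0.1 N and linear speed of pack below 0.01 m/s), for 0.2 s.
2. the peg has been turned into the green and the jaw presses on the pack (value of joint peg between 1.05 and 1.35 rad and contact force between pad and pack above 4 N), for 0.2 s.
At the end, for the whole second after the job is handed in: the pack lies flat in the nest (within 5 mm across, between 9 mm toward the end stop and 7 mm toward the jaw, within 0.15 rad), the jaw's pad presses on it with more than 4 N, and the released peg stands between 1.05 and 1.35 rad and stays there (all of step 2 and x of pack_center in the frame of nest between -0.005 and 0.005 m and y of pack_center in the frame of nest between -0.009 and 0.007 m and z of pack_center in the frame of nest between 0.005 and 0.012 m and angle between the y axis of pack_center and the y axis of nest, either way round below 0.15 rad and angle between pack_center's own z axis and vertical below 0.1 rad and contact force between the fingers and peg below 0.1 N and linear speed of pack below 0.01 m/s); the robot touches nothing.
It fails at once if the peg pressed into its hole with more than 20 N (the bush splits) (value of joint seat above 0.00075 m).
It fails at once if a bystander (heat sink, fan, bottle, USB stick or mouse) shoved more than 3 cm (distance of any of heat_sink, fan, flux_bottle, usb_stick, mouse from where it was at the start of the episode above 0.03 m).
It also fails if it takes over 72 s, if anything falls off the work surface, if the arm or the gripper's body presses on something with over 40 N, if the wrist force passes 120 N, or if a joint passes its speed limit or range.

## Working session

There is one attempt and no reset: what is moved stays moved. The work goes in short steps, Python scripts to look and compute and a tool call to move; the robot and the scene stay as the last step left them, time stands still between calls to the robot, and variables do not carry over. Pictures are saved under pics/ and viewed, at most 10 in all, crops included, and the job is handed in when it is done.

Besides the shell and the picture viewer there is one more tool, called after "Request:" by a JSON object that holds its "method" and its "body", one argument or row to a line. arm_command: Moves the arm, as the interface text tells. Its arguments: {"type":"object","properties":{"deltas":{"type":"array"}},"required":["deltas"]}

```bash
ls; mkdir -p pics
cat > h.py <<'E'
import cv2,numpy as np
from station import sense,capture,finish_job,tip_reach
def snap(n,f):
    c=capture(n); cv2.imwrite('pics/'+f+'.png',c['pixels']); np.save('pics/'+f+'.npy',{k:c[k] for k in c if k!='pixels'},allow_pickle=True); return c
def px(f,uv,z):
    c=np.load('pics/'+f+'.npy',allow_pickle=True).item(); F=210/np.tan(np.radians(c['fovy'])/2)
    R=cv2.Rodrigues(np.array(c['rvec'],float))[0]; t=np.array(c['tvec'],float).ravel(); o=-R.T@t
    d=R.T@np.array([(uv[0]-c['cx'])/F,(uv[1]-c['cy'])/F,1]); return o+d*(z-o[2])/d[2]
def proj(f,P):
    c=np.load('pics/'+f+'.npy',allow_pickle=True).item(); F=210/np.tan(np.radians(c['fovy'])/2)
    R=cv2.Rodrigues(np.array(c['rvec'],float))[0]; q=R@np.array(P)+np.array(c['tvec'],float).ravel(); return q[:2]/q[2]*F+[c['cx'],c['cy']]
E
python3 - <<'E'
from h import *
a=snap('top','top0');b=snap('scene','scene0')
cv2.imwrite('pics/both.png',cv2.resize(np.vstack([a['pixels'],b['pixels']]),(400,600)))
s=sense();print(s,tip_reach)
E
```

```text
pics
{'time_s': 0.1, 'joints': array([ 8.98183457e+01,  2.20880831e+01,  3.88510124e-01, -2.41978511e-02,
       -6.84109394e+01, -1.48164476e+01]), 'joint_velocities': array([-0.03094993, -0.13835294,  0.30102626,  0.1038645 ,  0.01105268,
       -0.02372107]), 'effort': array([-2.30570304e-04, -3.91693890e+01,  1.87932515e+01,  4.23180297e+00,
        1.34185128e-02, -7.32722538e-05]), 'tcp_pos': array([0.16160046, 0.60324078, 0.24055981]), 'ee_rot': array([[ 9.65894099e-01, -2.58937118e-01, -3.98817312e-04],
       [-2.58937400e-01, -9.65892182e-01, -1.92751806e-03],
       [ 1.13891447e-04,  1.96504704e-03, -9.99998063e-01]]), 'wrist_force': array([-0.67126982,  0.07424815,  0.41061233]), 'moment': array([-0.01094236, -0.05015594,  0.00304704]), 'gripper_force': 0.0, 'gripper_width': 0.9966203093703807} 0.019
```

View pics/top0.png

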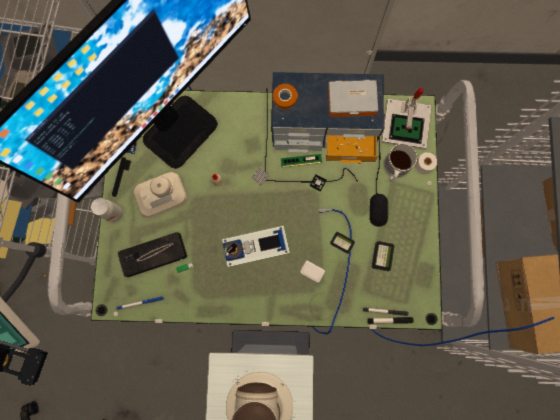

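View pics/scene0.png

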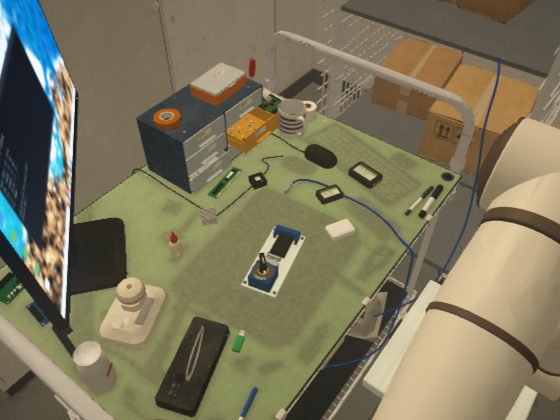

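The pack candidates in the top view are the black labelled block at (342,242), a larger black labelled block at (383,256) and a white block at (312,271). The description (not white, the smaller of its colour) fits (342,242). I'll confirm in an enlarged crop.

Run:
```python
from h import *
a=cv2.imread('pics/top0.png')
cv2.imwrite('pics/crop1.png',cv2.resize(a[215:290,210:410],None,fx=4,fy=4,interpolation=cv2.INTER_CUBIC))
for uv in [(0,0),(342,242),(383,256),(255,245),(255,400)]: print(uv,px('top0',uv,0.017))
print(proj('top0',sense()['tcp_pos']))
```

```text
(0, 0) [1.30697871 0.93842263 0.017     ]
(342, 242) [ 0.49792654 -0.24496496  0.017     ]
(383, 256) [ 0.45739801 -0.37268951  0.017     ]
(255, 245) [0.48146566 0.0270541  0.017     ]
(255, 400) [0.020279   0.00990248 0.017     ]
[ 20.38660162 353.5810288 ]
```

View pics/crop1.png

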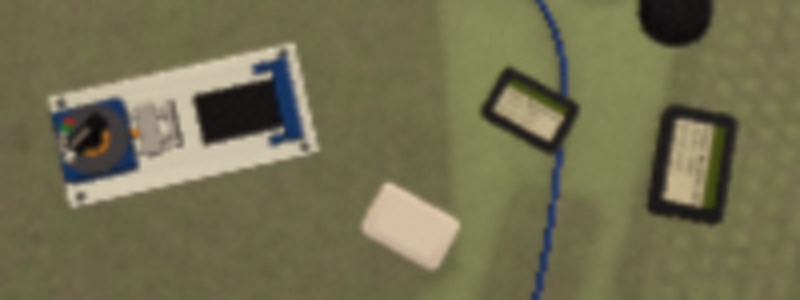

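The crop confirms it. The small black pack has corners (510,68), (578,107), (553,150), (483,110), and the larger one at (693,165) is the decoy. The clamp plate corners are (50,97), (293,45), (318,152), (72,207), with the stop on the right and the peg on the left.

Run:
```python
from h import *
def P(l,z): return np.array([px('top0',(x/4+209.6,y/4+214.6),z)[:2] for x,y in l])
for n,l,z in [('pack',[(510,68),(578,107),(553,150),(483,110)],.015),('big',[(668,104),(738,115),(720,223),(648,211)],.015),('clamp',[(50,97),(293,45),(318,152),(72,207)],.008)]:
    Q=P(l,z); c=Q.mean(0); e=np.diff(np.vstack([Q,Q[:1]]),axis=0)
    print(n,c,np.linalg.norm(e,axis=1),np.degrees(np.arctan2(e[:,1],e[:,0])))
    if n=='clamp':
        u=(Q[0]+Q[3]-Q[1]-Q[2]);u/=np.linalg.norm(u);print('y axis',u,'origin',c-u*.037,'peg',c+u*.068)
s=sense();print(s['tcp_pos'],np.degrees(np.arctan2(s['ee_rot'][1,1],s['ee_rot'][0,1])))
```

```text
pack [ 0.49892556 -0.24624628] [0.06105524 0.03939853 0.06256491 0.03969958] [-118.87214545  150.43489972   61.36067881  -31.73908857]
big [ 0.45961965 -0.37304148] [0.05511421 0.08585313 0.05622019 0.08549278] [-97.56315571 169.93478986  82.01255098 -10.81688706]
clamp [0.47985599 0.02616024] [0.19626348 0.08719711 0.19711078 0.08866003] [ -76.32311377 -165.43888461  104.10473131   14.00248207]
y axis [-0.24008013  0.97075308] origin [ 0.48873896 -0.00975763] peg [0.46353054 0.09217145]
[0.16160046 0.60324078 0.24055981] -105.00703348399217
```

```bash
cat >> h.py <<'E'
def d(x,y,z,az):
    "delta row to TCP x,y,z pointing down with tool y at azimuth az (deg)"
    from scipy.spatial.transform import Rotation as Ro
    s=sense();R=s['ee_rot'];a=np.radians(az);Y=np.array([np.cos(a),np.sin(a),0]);Z=np.array([0,0,-1.]);T=np.c_[np.cross(Y,Z),Y,Z]
    return np.r_[Ro.from_matrix(R.T@T).as_rotvec(),100*R.T@(np.array([x,y,z])-s['tcp_pos'])].round(3).tolist()
E
python3 -c "
from h import *
print(d(.31,.33,.24,-160));print(d(.45,.1,.24,-180));print(d(.489,-.21,.2,151.3))"
```

```text
[0.002, -0.001, 0.96, 21.409, 22.549, 0.103]
[0.002, -0.001, 1.309, 40.887, 41.14, 0.141]
[0.001, -0.002, 1.81, 52.681, 70.065, 4.2]
```

Request:
{"method": "arm_command", "body": {
  "deltas": [
    [0,0,0.96,21.4,22.5,0,-1],
    [0,0,0.96,21.4,22.5,0,-1],
    [0,0,0.96,21.4,22.5,0,-1],
    [0,0,0.96,21.4,22.5,0,-1],
    [0,0,0.96,21.4,22.5,0,-1],
    [0,0,0.96,21.4,22.5,0,-1],
    [0,0,0.96,21.4,22.5,0,-1],
    [0,0,0.96,21.4,22.5,0,-1]
  ]
}}

```text
time_s: 0.77
tcp_pos: [0.3107, 0.3268, 0.2413]
ee_rot: [[0.334, -0.942, -0.001], [-0.942, -0.334, -0.002], [0.001, 0.002, -1.0]]
wrist_force: [-0.2, -0.5, -0.1]
gripper_width: 0.999
gripper_force: 0.0
```

```bash
python3 -c "
from h import *
print(sense()['tcp_pos'],sense()['joints'])
print(d(.45,.06,.24,-188));print(d(.499,-.246,.16,151.3))"
```

```text
[0.31071464 0.32680375 0.24129481] [ 6.71854392e+01  4.88039289e+00 -2.25993450e+01 -2.52108029e-02
 -6.26241652e+01 -4.76437300e+01]
[0.001, -0.001, 0.48, 29.802, -4.208, 0.155]
[0.001, -0.002, 0.842, 60.27, 1.391, 8.197]
```

Request:
{"method": "arm_command", "body": {
  "deltas": [
    [0,0,0.48,29.8,-4.2,0,-1],
    [0,0,0.48,29.8,-4.2,0,-1],
    [0,0,0.48,29.8,-4.2,0,-1],
    [0,0,0.48,29.8,-4.2,0,-1],
    [0,0,0.48,29.8,-4.2,0,-1],
    [0,0,0.48,29.8,-4.2,0,-1],
    [0,0,0.48,29.8,-4.2,0,-1],
    [0,0,0.48,29.8,-4.2,0,-1]
  ]
}}

```text
time_s: 1.43
tcp_pos: [0.4528, 0.0611, 0.2412]
ee_rot: [[-0.136, -0.991, -0.001], [-0.991, 0.136, -0.001], [0.001, 0.001, -1.0]]
wrist_force: [0.3, 1.1, 0.7]
gripper_width: 1.0
gripper_force: 0.0
```

```bash
python3 -c "
from h import *
snap('wrist','w1')
print(sense()['tcp_pos'],sense()['joints'])
print(d(.499,-.246,.16,151.3))"
```

```text
[0.45257361 0.06182315 0.24100178] [ 2.82705396e+01  5.48378526e+00 -2.19770869e+01  2.37831309e-02
 -6.26220640e+01 -3.61205404e+01]
[0.001, -0.001, 0.364, 29.852, -8.805, 8.126]
```

View pics/w1.png

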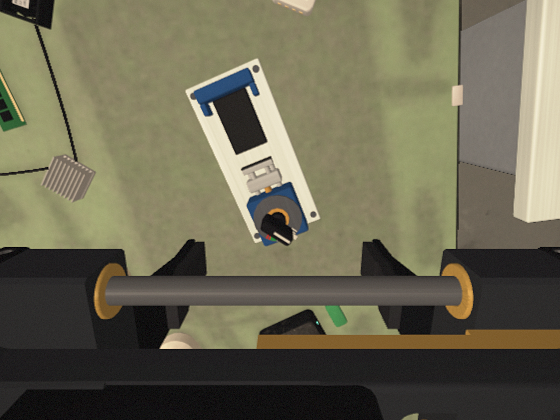

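The wrist view shows the clamp plate corners at about (186,91), (259,58), (320,218) and (254,245), with the peg dial at about (278,218). The paddle's white pointer end is near (292,238).

Request:
{"method": "arm_command", "body": {
  "deltas": [
    [0,0,0.364,29.8,-8.8,8.1,-1],
    [0,0,0.364,29.8,-8.8,8.1,-1],
    [0,0,0.364,29.8,-8.8,8.1,-1],
    [0,0,0.364,29.8,-8.8,8.1,-1],
    [0,0,0.364,29.8,-8.8,8.1,-1],
    [0,0,0.364,29.8,-8.8,8.1,-1],
    [0,0,0.364,29.8,-8.8,8.1,-1],
    [0,0,0.364,29.8,-8.8,8.1,-1]
  ]
}}

```text
time_s: 2.15
tcp_pos: [0.4997, -0.2435, 0.1591]
ee_rot: [[-0.476, -0.88, -0.002], [-0.88, 0.476, 0.0], [0.0, 0.002, -1.0]]
wrist_force: [0.4, 1.7, 0.6]
gripper_width: 1.002
gripper_force: 0.0
```

```bash
python3 -c "
from h import *
Q=np.array([px('w1',p,.008)[:2] for p in [(254,245),(186,91),(259,58),(320,218)]]);c=Q.mean(0);e=np.diff(np.vstack([Q,Q[:1]]),axis=0)
print(c,np.linalg.norm(e,axis=1),np.degrees(np.arctan2(e[:,1],e[:,0])))
u=(Q[0]+Q[3]-Q[1]-Q[2]);u/=np.linalg.norm(u);print(u,np.degrees(np.arctan2(u[1],u[0])),'o',c-u*.037,'peg',c+u*.068)
snap('wrist','w2')
print(sense()['tcp_pos'],sense()['joints'],proj('w2',[.499,-.246,.017]))
a=cv2.imread('pics/w2.png')
cv2.imwrite('pics/w2c.png',a)
"
```

```text
[0.4806614  0.02952076] [0.19925655 0.08928272 0.19732834 0.091104  ] [ -76.74959713 -165.46189817  103.76099822   15.73061885]
[-0.23352104  0.97235175] 103.50445926976332 o [ 0.48930168 -0.00645626] peg [0.46478197 0.09564068]
[ 0.49991513 -0.24630485  0.15759024] [ -9.5402059   19.93048356 -15.87206177   0.05949655 -54.38328232
 -19.06532477] [282.49638758 197.51588254]
```

View pics/w2.png

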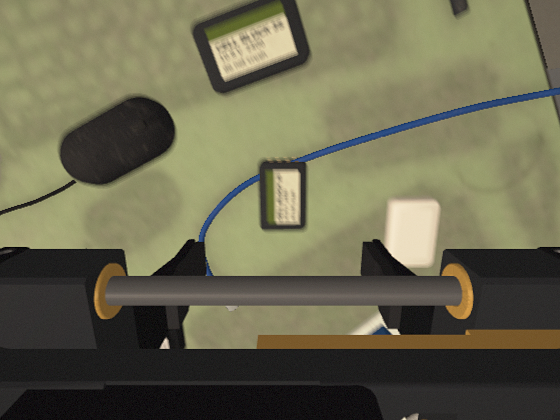

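The pack is at about (261,162), (304,162), (306,230), (261,229), nearly aligned with the tool.

```bash
python3 -c "
from h import *
Q=np.array([px('w2',p,.016)[:2] for p in [(261.5,161.5),(304,162.5),(306,230),(261,228.5)]]);c=Q.mean(0);e=np.diff(np.vstack([Q,Q[:1]]),axis=0)
print(c,np.linalg.norm(e,axis=1),np.degrees(np.arctan2(e[:,1],e[:,0])))
print(sense()['tcp_pos'],d(*c,.021,151.3))
g=px('w2',[280,162],.0);print(g)
"
```

```text
[ 0.49818035 -0.24622997] [0.03852081 0.0650643  0.04333727 0.06436914] [ 150.2531912    64.34706448  -30.44669868 -119.89655764]
[ 0.49991513 -0.24630485  0.15759024] [0.003, -0.002, 0.002, 0.051, 0.118, 13.66]
[ 0.48648147 -0.27416679  0.        ]
```

Request:
{"method": "arm_command", "body": {
  "deltas": [
    [0,0,0,0,0.1,4,-1],
    [0,0,0,0,0.1,8,-1],
    [0,0,0,0,0.1,11,-1],
    [0,0,0,0,0.1,12.8,-1],
    [0,0,0,0,0.1,13.5,-1],
    [0,0,0,0,0.1,13.5,-1],
    [0,0,0,0,0.1,13.5,0.2],
    [0,0,0,0,0.1,13.5,0.5]
  ]
}}

```text
time_s: 2.87
tcp_pos: [0.5005, -0.2411, 0.0272]
ee_rot: [[-0.474, -0.88, 0.003], [-0.88, 0.474, -0.001], [-0.001, -0.003, -1.0]]
wrist_force: [1.2, -0.3, 0.4]
gripper_width: 0.923
gripper_force: 0.0
```

Request:
{"method": "arm_command", "body": {
  "deltas": [
    [0,0,0,0,0,0,1],
    [0,0,0,0,0,0,1],
    [0,0,0,0,0,0,1],
    [0,0,0,0,0,0,1],
    [0,0,0,0,0,0,1],
    [0,0,0,0,0,0,1]
  ]
}}

```text
time_s: 3.37
tcp_pos: [0.4992, -0.2412, 0.0258]
ee_rot: [[-0.475, -0.88, 0.001], [-0.88, 0.475, -0.0], [-0.0, -0.001, -1.0]]
wrist_force: [-0.8, 0.3, 1.2]
gripper_width: 0.513
gripper_force: 30.0
```

Request:
{"method": "arm_command", "body": {
  "deltas": [
    [0,0,0,0,0,-3,1],
    [0,0,0,0,0,-7,1],
    [0,0,0,0,0,-11,1],
    [0,0,0,0,0,-12,1],
    [0,0,0,0,0,-12,1],
    [0,0,0,0,0,-12,1]
  ]
}}

```text
time_s: 3.87
tcp_pos: [0.4986, -0.2409, 0.1455]
ee_rot: [[-0.476, -0.88, 0.0], [-0.88, 0.476, 0.001], [-0.001, -0.0, -1.0]]
wrist_force: [-0.5, -0.8, -1.0]
gripper_width: 0.516
gripper_force: 30.0
```

```bash
python3 -c "
from h import *
snap('wrist','w3');s=sense()
print(s['tcp_pos'],s['joint_velocities'].round(1),s['gripper_width'])
c=sense()
print(d(.489,-.008,.15,-166.3))
"
```

```text
[ 0.49783129 -0.24073302  0.14420172] [-0.   1.4 -1.   0.1 -0.1 -0. ] 0.5182258377517371
[0.003, 0.001, -0.735, -20.052, 11.848, -0.548]
```

View pics/w3.png

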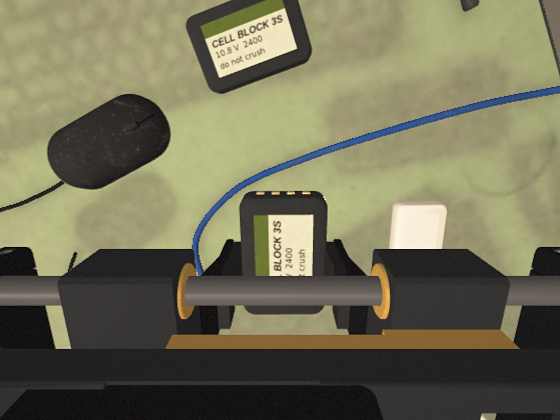

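The pack is held. Its far (contact) end is at v≈191, its near end at v≈313, and its sides at u≈241 and 327.

```bash
python3 -c "
from h import *
s=sense();R=s['ee_rot']
for z in (.127,.1315,.1355,.14,.144):
  L=[R.T@(px('w3',p,z)-s['tcp_pos']) for p in [(284,191),(284,313),(241,250),(327,250)]]
  print(z,np.linalg.norm(L[0]-L[1]),np.linalg.norm(L[2]-L[3]),((L[0]+L[1])/2).round(4),((L[2]+L[3])/2).round(4))
for z in (.15,.08): print(d(.489,-.008,z,-166.3))
"
```

```text
0.127 0.07377536625286168 0.04769695177019878 [ 0.0002 -0.0005  0.0172] [ 0.0036 -0.0005  0.0172]
0.1315 0.0717254691187601 0.04637166055573036 [ 0.0023 -0.0005  0.0127] [ 0.0056 -0.0005  0.0127]
0.1355 0.069903338332892 0.04519362392064723 [ 0.0042 -0.0005  0.0087] [ 0.0073 -0.0005  0.0087]
0.14 0.06785344119879048 0.04386833270617881 [ 0.0062 -0.0005  0.0042] [ 0.0093 -0.0005  0.0042]
0.144 0.06603131041292236 0.04269029607109568 [ 0.0081 -0.0005  0.0002] [ 0.0111 -0.0005  0.0002]
[0.003, 0.001, -0.735, -20.052, 11.848, -0.548]
[0.003, 0.001, -0.735, -20.052, 11.829, 6.452]
```

```bash
python3 -c "
from h import *
print(d(.475,.051,.17,-166.3))
"
```

```text
[0.003, 0.001, -0.735, -24.576, 15.891, -2.537]
```

Request:
{"method": "arm_command", "body": {
  "deltas": [
    [0,0,-0.735,-24.6,15.9,-2.5,1],
    [0,0,-0.735,-24.6,15.9,-2.5,1],
    [0,0,-0.735,-24.6,15.9,-2.5,1],
    [0,0,-0.735,-24.6,15.9,-2.5,1],
    [0,0,-0.735,-24.6,15.9,-2.5,1],
    [0,0,-0.735,-24.6,15.9,-2.5,1],
    [0,0,-0.735,-24.6,15.9,-2.5,1],
    [0,0,-0.735,-24.6,15.9,-2.5,1]
  ]
}}

```text
time_s: 4.58
tcp_pos: [0.4754, 0.0559, 0.1694]
ee_rot: [[0.245, -0.97, -0.001], [-0.97, -0.245, 0.0], [-0.0, 0.001, -1.0]]
wrist_force: [0.7, -0.7, -1.1]
gripper_width: 0.515
gripper_force: 30.0
```

Request:
{"method": "arm_command", "body": {
  "deltas": [
    [0,0,0,0,0,0,1],
    [0,0,0,0,0,0,1],
    [0,0,0,0,0,0,1],
    [0,0,0,0,0,0,1],
    [0,0,0,0,0,0,1]
  ]
}}

```text
time_s: 5.0
tcp_pos: [0.4758, 0.0495, 0.17]
ee_rot: [[0.235, -0.972, -0.001], [-0.972, -0.235, -0.0], [0.0, 0.001, -1.0]]
wrist_force: [-0.7, 0.5, -1.6]
gripper_width: 0.516
gripper_force: 30.0
```

```bash
python3 -c "
from h import *
snap('wrist','w4');s=sense()
print(s['tcp_pos'],s['joint_velocities'].round(1),s['gripper_width'],s['wrist_force'])
"
```

```text
[0.47587245 0.04962786 0.17020033] [ 0.2 -0.2  0.2 -0.  -0.  -0.1] 0.5184320676384095 [ 0.03532736  0.51543365 -0.30659573]
```

View pics/w4.png

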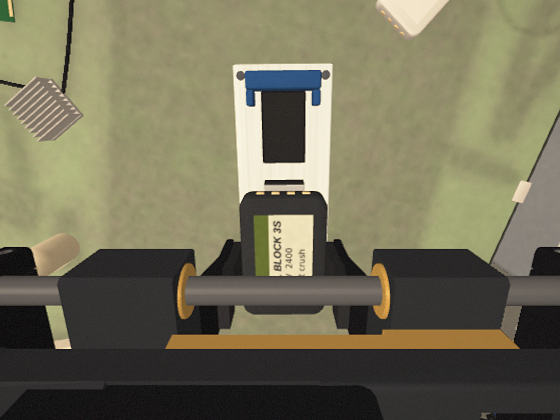

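The plate's far corners are at (234,65) and (332,65), and its sides are at u≈239 and 328 at v=185. The bed spans u 262 to 306.

```bash
python3 -c "
from h import *
P=lambda u,v,z:px('w4',(u,v),z)[:2]
a,b=P(234,65,.008),P(332.5,65,.008);m=(a+b)/2
l,r=P(239.5,185,.008),P(327.5,185,.008);n=(l+r)/2
print('widths',np.linalg.norm(a-b),np.linalg.norm(l-r)); y=n-m;y/=np.linalg.norm(y);print('az',np.degrees(np.arctan2(y[1],y[0])),'edge az',np.degrees(np.arctan2(*(b-a)[::-1])))
y=np.array([np.cos(np.radians(103.6)),np.sin(np.radians(103.6))])
o=m+.063*y;print('o',o)
b1,b2=P(262,125,.018),P(306,125,.018);print(np.linalg.norm(b1-b2),'bed centre lateral', ((b1+b2)/2-o)@[y[1],-y[0]],'o lateral n',(n-o)@[y[1],-y[0]])
s=sense();R=s['ee_rot'];print('pack in tool',[R.T@(px('w4',p,.163)-s['tcp_pos']) for p in [(284,191),(284,313)]])
np.save('o.npy',o);t=o+.0047*y;print('target',t);print(d(*t,.1,-166.3),d(*t,.043,-166.3))
"
```

```text
widths 0.08773425401515644 0.08673652253780041
az 103.76646013006177 edge az -166.35589175727233
o [ 0.48938715 -0.00531551]
0.039826756715711835 bed centre lateral -0.0006917430748030836 o lateral n -0.0003166168326481665
pack in tool [array([ 4.04104871e-02, -1.94294319e-05,  7.20568991e-03]), array([-2.81238876e-02,  4.56568419e-05,  7.19663566e-03])]
target [ 0.48828198 -0.0007473 ]
[0.001, -0.0, -0.001, 5.187, -0.026, 7.021] [0.001, -0.0, -0.001, 5.186, -0.03, 12.721]
```

Request:
{"method": "arm_command", "body": {
  "deltas": [
    [0,0,0,3,0,0,1],
    [0,0,0,5.2,0,2,1],
    [0,0,0,5.2,0,6,1],
    [0,0,0,5.2,0,9,1],
    [0,0,0,5.2,0,10.5,1],
    [0,0,0,5.2,0,10.5,1],
    [0,0,0,5.2,0,10.5,1],
    [0,0,0,5.2,0,10.5,1]
  ]
}}

```text
time_s: 5.72
tcp_pos: [0.4895, 0.0003, 0.0667]
ee_rot: [[0.238, -0.971, 0.003], [-0.971, -0.238, 0.0], [0.0, -0.003, -1.0]]
wrist_force: [-0.1, 0.2, -1.6]
gripper_width: 0.513
gripper_force: 30.0
```

```bash
python3 -c "
from h import *
snap('wrist','w5');s=sense()
print(s['tcp_pos'],s['joint_velocities'].round(1),s['wrist_force'],d(.4880,-.0007,.043,-166.3))
"
```

```text
[4.89640997e-01 4.89453468e-04 6.70535514e-02] [ 0.3 -0.6 -0.1 -0.2  0.1 -0. ] [ 0.46732503  0.06554735 -1.11033988] [-0.003, -0.0, 0.001, 0.076, 0.196, 2.405]
```

View pics/w5.png

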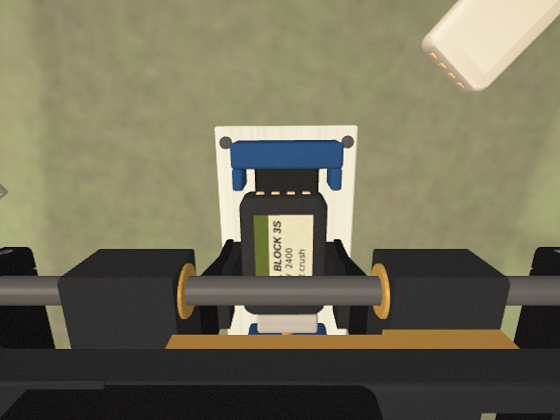

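The cheeks' inner edges are at u≈246 and 328, the stop's inner top edge at v≈167, and the plate edge at v≈126 with corners u 215 and 357. The pack's end is at v≈192.

```bash
python3 -c "
from h import *
P=lambda u,v,z:px('w5',(u,v),z)
s=sense();R=s['ee_rot'];T=lambda p:(1000*R.T@(p-s['tcp_pos'])).round(1)
print('plate',T(P(215,126,.008)),T(P(357,126,.008)))
for z in(.03,.034): print('cheeks',z,T(P(246,180,z)),T(P(328,180,z)),'stop',T(P(287,167,z)))
print('pack',T(P(241,250,s['tcp_pos'][2]-.007)),T(P(327,250,s['tcp_pos'][2]-.007)),T(P(284,191.5,s['tcp_pos'][2]-.007)))
"
```

```text
plate [ 69.8 -42.6  59.2] [69.8 45.4 58.9]
cheeks 0.03 [ 40.1 -21.9  37.1] [40.1 25.6 37. ] stop [47.7  1.8 37. ]
cheeks 0.034 [ 40.9 -21.4  33.1] [40.9 25.  33. ] stop [48.3  1.8 33. ]
pack [  9.4 -22.1   7.1] [ 9.5 22.2  6.9] [40.3  0.   7. ]
```

Request:
{"method": "arm_command", "body": {
  "deltas": [
    [0,0,0,0.15,0.17,0,1],
    [0,0,0,0.15,0.17,0.8,1],
    [0,0,0,0.15,0.17,1.5,1],
    [0,0,0,0.15,0.17,2.0,1],
    [0,0,0,0.15,0.17,2.3,1],
    [0,0,0,0.15,0.17,2.3,1],
    [0,0,0,0.15,0.17,2.3,1]
  ]
}}

```text
time_s: 6.35
tcp_pos: [0.4865, -0.0016, 0.0436]
ee_rot: [[0.238, -0.971, -0.001], [-0.971, -0.238, -0.001], [0.0, 0.002, -1.0]]
wrist_force: [-4.9, 2.0, 12.8]
gripper_width: 0.513
gripper_force: 30.0
```

```bash
python3 -c "
from h import *
s=sense()
print(s['tcp_pos'],s['joint_velocities'].round(1),s['wrist_force'],s['moment'])
"
```

```text
[ 0.48652239 -0.00158988  0.04363335] [-0.1  0.  -0.1 -0.1  0.2  0. ] [-4.92644925  1.97322466 12.82142265] [ 0.44499831  1.56192044 -0.02131149]
```

```bash
python3 -c "
from h import *
c=snap('wrist','w6');snap('scene','s6')
a=c['pixels'][100:330,180:390];b=cv2.imread('pics/s6.png')[215:305,225:320]
cv2.imwrite('pics/c6.png',np.hstack([cv2.resize(a,(411,450)),cv2.resize(b,(380,450))[:, :380]]))
"
```

```text
(no output)
```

View pics/c6.png

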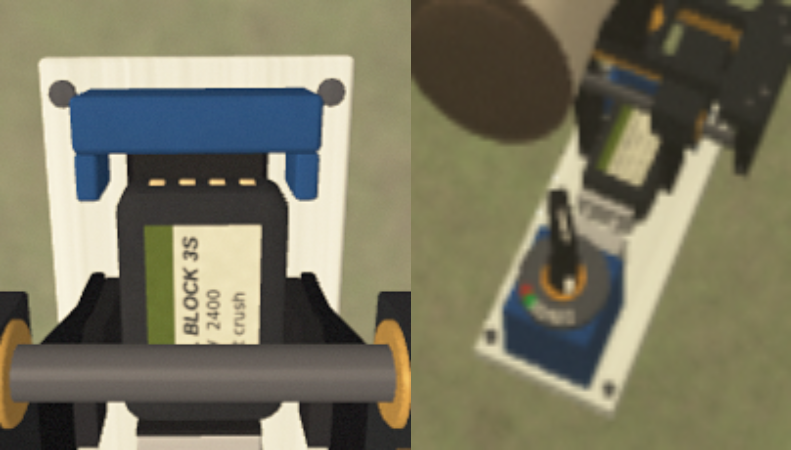

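The pack sits between the cheeks, 1 mm right of centre and about 2 mm toward the jaw. I'll nudge it and release.

Request:
{"method": "arm_command", "body": {
  "deltas": [
    [0,0,0,0,0,-0.15,1],
    [0,0,0,0.1,-0.1,-0.15,1],
    [0,0,0,0.2,-0.12,-0.1,1],
    [0,0,0,0.2,-0.12,-0.05,1],
    [0,0,0,0.2,-0.12,-0.05,1],
    [0,0,0,0.2,-0.12,-0.05,1]
  ]
}}

```text
time_s: 6.95
tcp_pos: [0.489, -0.0029, 0.0437]
ee_rot: [[0.238, -0.971, 0.0], [-0.971, -0.238, 0.0], [0.0, -0.0, -1.0]]
wrist_force: [-2.8, 2.9, 9.5]
gripper_width: 0.508
gripper_force: 30.0
```

Request:
{"method": "arm_command", "body": {
  "deltas": [
    [0,0,0,0,0,0,0],
    [0,0,0,0,0,0,-0.5],
    [0,0,0,0,0,0,-0.5],
    [0,0,0,0,0,0,-0.5],
    [0,0,0,0,0,0,-0.5],
    [0,0,0,0,0,0,-0.5],
    [0,0,0,0,0,0,-0.5],
    [0,0,0,0,0,0,-0.5]
  ]
}}

```text
time_s: 7.62
tcp_pos: [0.4887, -0.0032, 0.0429]
ee_rot: [[0.238, -0.971, -0.0], [-0.971, -0.238, -0.0], [0.0, 0.0, -1.0]]
wrist_force: [0.3, 0.3, 1.1]
gripper_width: 0.748
gripper_force: 0.0
```

Request:
{"method": "arm_command", "body": {
  "deltas": [
    [0,0,0,0,0,-1,-0.5],
    [0,0,0,0,0,-4,-0.5],
    [0,0,0,0,0,-8,-0.5],
    [0,0,0,0,0,-12,-0.5],
    [0,0,0,-6,0,-14,-0.5],
    [0,0,0,-6,0,-14,-0.5],
    [0,0,0,-6,0,-14,-0.5],
    [0,0,0,-6,0,-14,-0.5]
  ]
}}

```text
time_s: 8.28
tcp_pos: [0.4742, 0.0558, 0.1836]
ee_rot: [[0.24, -0.971, 0.001], [-0.971, -0.24, 0.001], [-0.0, -0.001, -1.0]]
wrist_force: [-0.7, -0.3, -0.1]
gripper_width: 0.752
gripper_force: 0.0
```

```bash
python3 -c "
from h import *
c=snap('wrist','w7');s=sense();print(s['tcp_pos'],s['joint_velocities'].round(1),s['wrist_force'],s['joints'])
a=c['pixels'][20:320,160:410];cv2.imwrite('pics/c7.png',cv2.resize(a,(500,600),interpolation=cv2.INTER_CUBIC))
"
```

```text
[0.47398656 0.05512984 0.18286055] [-1.   1.  -0.5  0.   0.1 -0. ] [-0.00114032 -0.59087004  0.17146636] [ 2.61924884e+01  1.08634467e+01 -2.46502221e+01 -1.39078114e-02
 -5.45121533e+01 -1.23887622e+01]
```

View pics/c7.png

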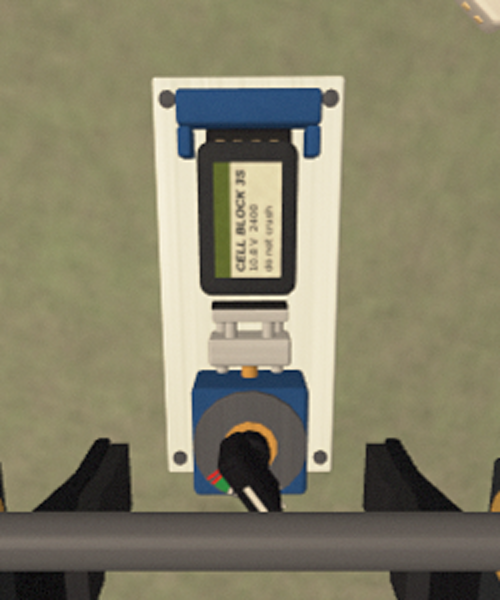

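The pack lies flat and centred: crop sides u 198 and 297 on a plate spanning 153 to 344, with gaps at both ends. The plate corners in the crop are (152,76), (345,76), (333,473), (168,472), and the dial centre is near (250,450).

```bash
python3 -c "
from h import *
P=lambda u,v,z:px('w7',(u/2+159.75,v/2+19.75),z)[:2]
Q=np.array([P(168,472,.008),P(152,76,.008),P(345,76,.008),P(333,473,.008)]);c=Q.mean(0);e=np.diff(np.vstack([Q,Q[:1]]),axis=0)
print(np.linalg.norm(e,axis=1),np.degrees(np.arctan2(e[:,1],e[:,0])))
u=(Q[0]+Q[3]-Q[1]-Q[2]);u/=np.linalg.norm(u);o=c-u*.037;print(np.degrees(np.arctan2(u[1],u[0])),'o',o,'peg',c+u*.068)
y=u;k=P(247.5,219,.035)-o;print('pack in nest x,y',k@[y[1],-y[0]],k@y)
D=[P(195,450,.048),P(306,450,.048)];print('dial',np.mean(D,0),np.linalg.norm(D[0]-D[1]),P(250,390,.048),'collar',P(249,445,.055))
p=P(250,488,.096);q=P(274,512,.096);print('pointer',p,q,np.degrees(np.arctan2(*(q-p)[::-1])))
print(d(*(c+u*.068),.16,-131.9))
"
```

```text
[0.19926888 0.08922262 0.19980475 0.09065275] [ -75.96631026 -166.13245042  104.44291761   13.53469722]
104.23857842568245 o [ 0.48940704 -0.00711363] peg [0.46358123 0.09466077]
pack in nest x,y 0.0008251253734168899 0.0004396193268730568
dial [0.46320699 0.09627707] 0.052774213847149275 [0.47064222 0.06733414] collar [0.46521687 0.09118145]
pointer [0.46450144 0.09273642] [0.45248149 0.10075302] 146.29904245133199
[0.0, 0.0, -0.599, -4.087, 0.067, 2.286]
```

Request:
{"method": "arm_command", "body": {
  "deltas": [
    [0,0,-0.1,-2,0,0,-0.5],
    [0,0,-0.3,-4.1,0,1,-0.5],
    [0,0,-0.5,-4.1,0,2.3,-0.5],
    [0,0,-0.6,-4.1,0,2.3,-0.5],
    [0,0,-0.6,-4.1,0,2.3,-0.5],
    [0,0,-0.6,-4.1,0,2.3,-0.5],
    [0,0,-0.6,-4.1,0,2.3,-0.5],
    [0,0,-0.6,-4.1,0,2.3,-0.5]
  ]
}}

```text
time_s: 9.0
tcp_pos: [0.4646, 0.0943, 0.1596]
ee_rot: [[0.742, -0.67, -0.001], [-0.67, -0.742, -0.001], [-0.0, 0.001, -1.0]]
wrist_force: [-0.3, -0.4, 0.3]
gripper_width: 0.75
gripper_force: 0.0
```

```bash
python3 -c "
from h import *
snap('wrist','w8');s=sense();print(s['tcp_pos'],s['joint_velocities'].round(1),s['joints'].round(1),d(.464,.095,.088,-131.8))
for P in [(.464,.095,.096),(.464,.095,.048)]: print(proj('w8',P))
"
```

```text
[0.4646577  0.09441246 0.15975769] [ 0.2 -0.2  0.1  0.1 -0.   0.6] [ 31.2  12.2 -26.9   0.  -51.   16.8] [0.001, 0.0, -0.004, -0.087, -0.004, 7.176]
[283.82767541 230.84942235]
[283.65557999 211.05030181]
```

```bash
python3 -c "
from h import *
a=cv2.imread('pics/w8.png')
for v in (190,205,215,225,235,245,255,265): print(v,' '.join('%d'%x for x in a[v,240:330:3].max(1)))
"
```

```text
190 230 232 229 234 233 157 102 92 88 90 91 94 92 91 92 94 92 94 96 92 91 93 91 90 108 86 86 107 234 233
205 232 233 92 122 96 93 91 91 91 92 153 206 47 30 25 26 29 33 217 187 92 91 91 93 94 88 114 115 89 242
215 128 120 113 114 90 92 117 167 92 91 212 28 28 33 31 31 33 24 23 213 89 91 93 88 91 84 167 235 234 164
225 138 140 144 144 93 108 134 197 131 146 91 88 25 32 29 31 28 19 88 95 93 89 90 88 194 235 231 132 133 130
235 125 125 131 138 142 142 142 142 134 167 212 133 24 29 136 207 29 16 92 89 91 79 179 234 173 132 132 134 135 132
245 139 141 142 139 136 139 139 139 137 138 135 135 66 25 136 218 29 24 107 124 220 233 132 137 135 133 133 131 138 134
255 141 139 137 138 140 140 138 141 138 136 139 137 138 138 137 136 137 140 141 140 137 137 138 136 142 136 134 133 133 140
265 137 140 139 140 137 139 139 140 141 145 135 131 140 139 135 135 135 138 143 136 136 136 134 133 130 136 133 136 139 140
```

The pixel rows show the paddle centred at u≈284.5 and upright in the image, so the alignment is within 1 mm. Descending and gripping.

Request:
{"method": "arm_command", "body": {
  "deltas": [
    [0,0,0,0,0,3,-0.5],
    [0,0,0,0,0,5.5,-0.5],
    [0,0,0,0,0,6.8,-0.5],
    [0,0,0,0,0,7.1,-0.5],
    [0,0,0,0,0,7.1,0],
    [0,0,0,0,0,7.1,0.3],
    [0,0,0,0,0,7.1,0.5],
    [0,0,0,0,0,7.1,0.6]
  ]
}}

```text
time_s: 9.72
tcp_pos: [0.4654, 0.0953, 0.0902]
ee_rot: [[0.745, -0.668, 0.002], [-0.668, -0.745, 0.001], [0.001, -0.002, -1.0]]
wrist_force: [0.1, 0.3, -0.1]
gripper_width: 0.534
gripper_force: 0.0
```

Request:
{"method": "arm_command", "body": {
  "deltas": [
    [0,0,0,0,0,0,1],
    [0,0,0,0,0,0,1],
    [0,0,0,0,0,0,1],
    [0,0,0,0,0,0,1],
    [0,0,0,0,0,0,1],
    [0,0,0,0,0,0,1]
  ]
}}

```text
time_s: 10.22
tcp_pos: [0.464, 0.0943, 0.0889]
ee_rot: [[0.745, -0.668, -0.002], [-0.668, -0.745, -0.001], [-0.0, 0.002, -1.0]]
wrist_force: [-1.2, -2.3, 0.3]
gripper_width: 0.136
gripper_force: 30.0
```

```bash
cat >> h.py <<'E'
def st():
    s=sense();R=s['ee_rot'];print(s['time_s'],s['tcp_pos'].round(4),'Ftool',(R.T@s['wrist_force']).round(1),'Fz',s['wrist_force'][2].round(1),'M',s['moment'].round(2),'yaz',np.degrees(np.arctan2(R[1,1],R[0,1])).round(1),'w',round(s['gripper_width']*87,1),s['gripper_force'])
E
python3 -c "
from h import *
st()"
```

```text
10.2167 [0.464  0.0943 0.0889] Ftool [ 0.6  2.5 -0.2] Fz 0.3 M [-0.48  0.18  0.02] yaz -131.9 w 11.8 30.00007222406566
```

Request:
{"method": "arm_command", "body": {
  "deltas": [
    [0,0,0,0,0,0.05,1],
    [0,0,0,0,0,0.1,1],
    [0,0,0,0,0,0.15,1],
    [0,0,0,0,0,0.2,1],
    [0,0,0,0,0,0.25,1],
    [0,0,0,0,0,0.25,1],
    [0,0,0,0,0,0.25,1]
  ]
}}

```text
time_s: 10.8
tcp_pos: [0.464, 0.0943, 0.0861]
ee_rot: [[0.744, -0.668, -0.002], [-0.668, -0.744, -0.001], [-0.001, 0.002, -1.0]]
wrist_force: [-1.8, -3.8, -0.3]
gripper_width: 0.135
gripper_force: 30.0
```

```bash
python3 -c "
from h import *
st()"
```

```text
10.8 [0.464  0.0943 0.0861] Ftool [1.2 4.1 0.3] Fz -0.3 M [-1.31  0.42  0.02] yaz -131.9 w 11.8 29.9997691065073
```

Free so far. Pressing on.

Request:
{"method": "arm_command", "body": {
  "deltas": [
    [0,0,0,0,0,0.05,1],
    [0,0,0,0,0,0.1,1],
    [0,0,0,0,0,0.15,1],
    [0,0,0,0,0,0.2,1],
    [0,0,0,0,0,0.25,1],
    [0,0,0,0,0,0.25,1],
    [0,0,0,0,0,0.25,1]
  ]
}}

```text
time_s: 11.38
tcp_pos: [0.464, 0.0944, 0.0842]
ee_rot: [[0.745, -0.667, -0.002], [-0.667, -0.745, -0.001], [-0.0, 0.002, -1.0]]
wrist_force: [-2.6, -3.9, 3.9]
gripper_width: 0.135
gripper_force: 30.0
```

```bash
python3 -c "
from h import *
st()"
```

```text
11.3833 [0.464  0.0944 0.0842] Ftool [ 0.6  4.7 -3.9] Fz 3.9 M [-1.39  0.89  0.05] yaz -131.9 w 11.7 30.00064620282501
```

Request:
{"method": "arm_command", "body": {
  "deltas": [
    [0,0,0,0,0,0.05,1],
    [0,0,0,0,0,0.1,1],
    [0,0,0,0,0,0.15,1],
    [0,0,0,0,0,0.15,1],
    [0,0,0,0,0,0.15,1]
  ]
}}

```text
time_s: 11.8
tcp_pos: [0.464, 0.0944, 0.0834]
ee_rot: [[0.745, -0.667, -0.001], [-0.667, -0.745, -0.001], [-0.0, 0.002, -1.0]]
wrist_force: [-4.7, -4.0, 9.3]
gripper_width: 0.137
gripper_force: 30.0
```

```bash
python3 -c "
from h import *
st()"
```

```text
11.8 [0.464  0.0944 0.0834] Ftool [-0.9  6.2 -9.3] Fz 9.3 M [-1.41  1.44 -0.02] yaz -131.9 w 11.9 30.001615779474378
```

Request:
{"method": "arm_command", "body": {
  "deltas": [
    [0,0,0,0,0.05,0.05,1],
    [0,0,0,0,0.1,0.08,1],
    [0,0,0.06,0,0.1,0.08,1],
    [0,0,0.12,0,0.1,0.08,1],
    [0,0,0.18,0,0.1,0.08,1],
    [0,0,0.24,0,0.1,0.09,1],
    [0,0,0.3,0,0.1,0.1,1]
  ]
}}

```text
time_s: 12.38
tcp_pos: [0.464, 0.0942, 0.0828]
ee_rot: [[0.512, -0.859, 0.0], [-0.859, -0.512, -0.0], [0.0, 0.0, -1.0]]
wrist_force: [-4.6, -4.2, 10.3]
gripper_width: 0.136
gripper_force: 30.0
```

```bash
python3 -c "
from h import *
st()"
```

```text
12.3833 [0.464  0.0942 0.0828] Ftool [  1.2   6.1 -10.3] Fz 10.3 M [-0.92  1.63  0.05] yaz -149.2 w 11.9 29.999616388231516
```

Request:
{"method": "arm_command", "body": {
  "deltas": [
    [0,0,0.03,0,0,0.04,1],
    [0,0,0.09,0,0,0.06,1],
    [0,0,0.15,0,0,0.07,1],
    [0,0,0.21,0,0,0.08,1],
    [0,0,0.27,0,0,0.09,1],
    [0,0,0.33,0,0,0.1,1]
  ]
}}

```text
time_s: 12.88
tcp_pos: [0.4639, 0.0942, 0.0823]
ee_rot: [[0.207, -0.978, 0.0], [-0.978, -0.207, -0.0], [0.0, -0.0, -1.0]]
wrist_force: [-7.0, -3.1, 13.6]
gripper_width: 0.137
gripper_force: 30.0
```

```bash
python3 -c "
from h import *
st()"
```

```text
12.8833 [0.4639 0.0942 0.0823] Ftool [  1.6   7.5 -13.6] Fz 13.6 M [-0.82  2.05  0.06] yaz -168.1 w 11.9 30.000063297338784
```

Request:
{"method": "arm_command", "body": {
  "deltas": [
    [0,0,0.05,0,0,0,1],
    [0,0,0.1,0,0,0,1],
    [0,0,0.15,0,0,0.01,1],
    [0,0,0.2,0,0,0.01,1],
    [0,0,0.25,0,0,0.02,1],
    [0,0,0.3,0,0,0.02,1]
  ]
}}

```text
time_s: 13.38
tcp_pos: [0.4638, 0.0942, 0.0821]
ee_rot: [[-0.091, -0.996, 0.0], [-0.996, 0.091, -0.0], [0.0, -0.0, -1.0]]
wrist_force: [-6.2, -3.6, 14.2]
gripper_width: 0.136
gripper_force: 30.0
```

```bash
python3 -c "
from h import *
st()"
```

```text
13.3833 [0.4638 0.0942 0.0821] Ftool [  4.1   5.8 -14.2] Fz 14.2 M [-0.84  2.03  0.03] yaz 174.8 w 11.8 30.00096742529422
```

Request:
{"method": "arm_command", "body": {
  "deltas": [
    [0,0,0.05,0,0,0,1],
    [0,0,0.1,0,0,0,1],
    [0,0,0.15,0,0,0,1],
    [0,0,0.2,0,0,0,1],
    [0,0,0.25,0,0,0,1],
    [0,0,0.28,0,0,0,1],
    [0,0,0.28,0,0,0,1],
    [0,0,0.28,0,0,0,1]
  ]
}}

```text
time_s: 14.05
tcp_pos: [0.4638, 0.0942, 0.0821]
ee_rot: [[-0.361, -0.933, -0.0], [-0.933, 0.361, -0.0], [0.0, -0.0, -1.0]]
wrist_force: [-7.4, -3.1, 14.0]
gripper_width: 0.135
gripper_force: 30.0
```

```bash
python3 -c "
from h import *
st()"
```

```text
14.05 [0.4638 0.0942 0.0821] Ftool [  5.6   5.7 -14. ] Fz 14.0 M [-0.69  2.16  0.12] yaz 158.9 w 11.7 30.002873623743653
```

Request:
{"method": "arm_command", "body": {
  "deltas": [
    [0,0,0,0,0,0,1],
    [0,0,0,0,0,0,1],
    [0,0,0,0,0,0,0.4],
    [0,0,0,0,0,0,0],
    [0,0,0,0,0,0,0],
    [0,0,0,0,0,0,0],
    [0,0,0,0,0,0,0],
    [0,0,0,0,0,0,0]
  ]
}}

```text
time_s: 14.72
tcp_pos: [0.4643, 0.0944, 0.0802]
ee_rot: [[-0.362, -0.932, 0.0], [-0.932, 0.362, 0.0], [-0.0, -0.0, -1.0]]
wrist_force: [-0.3, 0.3, -0.3]
gripper_width: 0.469
gripper_force: 0.0
```

Request:
{"method": "arm_command", "body": {
  "deltas": [
    [0,0,0,0,0,-1,0],
    [0,0,0,0,0,-4,0],
    [0,0,0,0,0,-8,0],
    [0,0,0,0,0,-8,0],
    [0,0,0,0,0,-8,0],
    [0,0,0,0,0,-8,0],
    [0,0,0,0,0,-8,0]
  ]
}}

```text
time_s: 15.3
tcp_pos: [0.4632, 0.0938, 0.1592]
ee_rot: [[-0.362, -0.932, -0.002], [-0.932, 0.362, -0.001], [0.002, 0.002, -1.0]]
wrist_force: [0.1, 0.6, -0.7]
gripper_width: 0.497
gripper_force: 0.0
```

```bash
python3 -c "
from h import *
st();c=snap('wrist','w9');a=c['pixels']
print(proj('w9',[.464,.0948,.09]))
for v in range(190,275,8): print(v,' '.join('%d'%x for x in a[v,240:330:3].max(1)))
"
```

```text
15.3 [0.4632 0.0938 0.1592] Ftool [-0.6  0.2  0.7] Fz -0.7 M [ 0.13 -0.08 -0.04] yaz 158.8 w 43.3 0.0
[282.78497324 227.86567396]
190 241 242 221 90 93 111 95 101 98 97 98 98 98 99 98 96 94 100 99 97 96 97 96 75 186 241 242 242 242 243
198 228 105 120 121 121 102 99 100 98 98 95 99 31 23 19 19 22 99 95 101 101 96 94 96 89 71 244 239 235 91
206 238 119 120 118 102 101 98 100 100 97 221 179 26 31 29 29 28 29 223 165 96 98 100 95 97 106 101 68 242 235
214 240 240 242 124 99 97 99 98 97 116 220 38 39 31 30 35 26 27 137 204 95 98 96 99 97 104 121 119 93 153
222 148 160 239 240 240 91 95 97 98 98 96 198 30 36 35 32 25 135 90 97 95 233 153 142 109 121 100 155 146 141
230 148 147 144 154 240 240 177 88 97 94 95 100 33 31 240 63 27 63 125 159 231 186 132 151 146 154 151 149 146 147
238 153 151 150 153 157 153 240 116 93 125 94 111 30 34 241 113 31 97 95 118 153 150 147 151 152 154 149 149 149 148
246 27 35 151 152 153 155 152 146 246 236 138 126 73 32 214 166 24 122 148 147 145 137 135 132 140 148 149 147 33 30
254 29 22 160 155 152 154 153 156 155 155 150 144 148 147 147 147 147 141 139 139 139 139 139 140 146 148 151 152 42 37
262 27 26 150 150 152 154 154 151 153 148 144 147 154 149 152 150 148 151 146 146 140 148 144 145 143 145 152 149 38 43
270 33 27 149 150 148 150 146 148 151 147 146 148 151 147 150 151 147 148 151 149 148 150 149 147 147 145 148 138 38 40
```

The paddle stayed within a few degrees of the 1.21 rad it was turned to, which is inside the green sector, and the arm is clear. Handing in.

```bash
python3 -c "
from h import *
print(finish_job())"
```

```text
the job is handed in; nothing more can be done
None
```

I handed the job in; no verdict came back. The pack lies flat in the nest within about 1 mm of centre (measured before clamping). The peg was turned to about 1.21 rad (middle of the green), under about 10 to 14 N. After release the paddle had moved at most a few degrees. I saw no reading over 14.2 N on the peg, and the jaw's force on the pack was not measured.

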